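# Tip the bead tray and pin it

## Task

Set the bead tray for threading: push the yellow lip down to its stop so that all four beads roll to that end, then pass the orange-handled pin from the robot's side through both ears of the bracket and the tray's eye between them, fully home, so that the tray is locked, and let go. Keep the beads in the tray and leave everything else on the table where it is.

Things in the scene. Friction and masses are not known exactly. Their poses are not given: they have to be found in the camera images.
- tray (a joint): Tilt, rad, of the white bead tray (260 x 130 mm, 38 deep, walls 6) about a level hinge under its middle, 135 mm above the table, along fork's x. Starts -0.3 to -0.22: yellow-lipped end up. Grows as that end goes down, to the stop at 0.35, where its eye meets the bracket's holes. Stiff friction hinge: stays where left; about 3 N down on the lip moves it.
- push_lip (a point): Middle of the top of the yellow lip (130 mm wide, 18 deep, 6 thick) on the tray's bracket-side end; moves with the tray: 135 mm from the hinge line along the tray, 41 mm above it square to the tray floor. x along the hinge, y along the tray outwards over the lip, z square to the tray floor.
- low_end (a point): Point on the tray's inner floor, in the middle of the foot of the end wall below the yellow lip; where the beads have to gather. Moves with the tray, axes as push_lip.
- eye (a point): Centre of the 14 mm hole in the 10 mm thick steel tab (34 mm wide) that sticks out 117 mm from the tray's yellow-lipped end; hole axis = its x axis. Moves with the tray, 230 mm from the hinge line; at the tray's stop it coincides with fork.
- fork (a point): Centre of the fork bracket fixed on the stand: midway between two upright aluminium ears, each 8 mm thick, 34 wide, with a 13 mm hole. Ear inner faces are 7 mm, outer faces 15 mm either side of it. Hole axis = point x, level, pointing away from the robot; y level, away from the tray; z up. 66 mm above the table; ears end 17 mm above it. The pin goes in along +x.
- pin_grip (a point): Centre of the locking pin's orange grip, a square bar 18 x 18 x 40 mm; x along the pin to its tip. At first it lies level, 45 mm above the table, in a wooden rest left or right of the tray. Under the grip is only a 12 mm wide rib (fingers may straddle it) on a foot 8 mm high, 50 wide. Low cheeks flank the shaft: lift straight up 15 mm or more.
- pin_tip (a point): Tip of the pin's steel shaft, 72 mm from pin_grip along the pin's x axis; the shaft is 10 mm in diameter, 52 mm long, tapering to 5 mm over the last 8 mm. The end of the grip is a shoulder that stops on the ear; then the tip stands 37 mm beyond fork.
- bead0_center (a point): Centre of the red bead, a ball of 24 mm diameter, loose in the tray, at first at the end away from the yellow lip.
- bead1_center (a point): Centre of the green bead, a ball of 24 mm diameter, loose in the tray, at first at the end away from the yellow lip.
- bead2_center (a point): Centre of the blue bead, a ball of 24 mm diameter, loose in the tray, at first at the end away from the yellow lip.
- bead3_center (a point): Centre of the dark brown bead, a ball of 24 mm diameter, loose in the tray, at first at the end away from the yellow lip.
- glue_jar: white glue jar, 66 mm diameter, 75 mm high; origin in the middle of its underside. A bystander, to be left alone.
- mug: blue mug, 76 mm diameter, 90 mm high; origin in the middle of its underside. A bystander, to be left alone.
- tape_roll: roll of brown tape lying flat, 90 mm diameter, 25 mm high; origin in the middle of its underside. A bystander, to be left alone.
- paint_bottle: red paint bottle, 56 mm diameter, 150 mm high; origin in the middle of its underside. A bystander, to be left alone.
- glue_stick: green glue stick standing up, 26 mm diameter, 85 mm high; origin in the middle of its underside. A bystander, to be left alone.
- stapler: blue and black stapler, 130 x 34 x 50 mm, long side along its x axis; origin in the middle of its underside. A bystander, to be left alone.
- paint_brush: paint brush lying flat, about 200 mm long, along its x axis; origin in the middle of its underside. A bystander, to be left alone.

How it is judged:
On the way, in this order (a step that is already met when the one before it is completed fails the run):
1. the tray is pushed down to its stop (tilt above 0.31) and all four beads lie at the yellow-lipped end (value of joint tray above 0.31 rad and distance between each of bead0_center, bead1_center, bead2_center, bead3_center and low_end below 0.08 m and z of each of bead0_center, bead1_center, bead2_center, bead3_center in the frame of low_end above 0 m), for 0.2 s.
2. the pin is through both ears and the eye, fully home (value of joint tray above 0.31 rad and x of pin_tip in the frame of fork above 0.031 m and angle between the x axis of pin_tip and the x axis of fork, either way round below 0.15 rad and y of pin_tip in the frame of fork between -0.008 and 0.008 m and z of pin_tip in the frame of fork between -0.008 and 0.008 m and y of pin_grip in the frame of fork between -0.008 and 0.008 m and z of pin_grip in the frame of fork between -0.008 and 0.008 m), for 0.2 s.
At the end, for the whole second after the job is handed in: Tray tilt above 0.31; every bead centre within 80 mm of low_end and above the tray floor; pin_tip at least 31 mm beyond fork along its x (home is 37), pin_grip and pin_tip within 8 mm of the hole axis in y and z, pin within 0.15 rad of it, slower than 20 mm/s (all of step 2 and distance between each of bead0_center, bead1_center, bead2_center, bead3_center and low_end below 0.08 m and z of each of bead0_center, bead1_center, bead2_center, bead3_center in the frame of low_end above 0 m and linear speed of pin below 0.02 m/s); the robot touches nothing.
It fails at once if a bystander is shifted more than 30 mm (distance of any of glue_jar, mug, tape_roll, paint_bottle, glue_stick, stapler, paint_brush from where it was at the start of the episode above 0.03 m).
It also fails if it takes over 61 s, if anything falls off the work surface, if the arm or the gripper's body presses on something with over 40 N, if the wrist force passes 120 N, or if a joint passes its speed limit or range.

## Robot

A 7-joint arm with a two-finger parallel gripper is mounted at the origin on the work surface. World frame = base frame: x ahead of the robot, y to its left, z up, the work surface at z = 0. Lengths are in m, angles in rad, forces in N, time in s.
With the tool pointing down it reaches from about 0.425 to 1.025 m from the base axis. Payload 3.6 kg.
Tool frame: the origin (TCP) lies on the mounting face of the last link; the fingertips stand 173 mm ahead of it and the grasp point (between the pads) lies 155 mm ahead of it (bot.tip_reach is the distance from the TCP to the fingertips, in m); z points along the fingers, y is the line along which they close (so a half turn about z gives the same grasp; the last joint's range is limited). The gripper opens to 85 mm and grips with 20 to 120 N. Pads are 22 mm wide; open, the fingers measure 114 mm over their backs; the gripper's body (76 mm by 85 mm) begins 54 mm behind the grasp point. The pads swing forward as they close: fully open they stand 13 mm farther back than shut.
Start: joints at [-1.228, 0.591, 0.048, 1.609, -0.033, 0.943, -0.034], TCP at [0.307, 0.657, 0.405] pointing down, gripper open.
Joint ranges: [-2.69, 2.69], [-0.47, 2.24], [-1.27, 1.36], [0.19, 2.51], [-1.53, 4.68], [0.08, 2.07], [-3.09, 3.09]. Speed limits (rad/s): [2.57, 2.57, 3.14, 3.14, 3.14, 3.14, 3.14].

## Interface

Orientations are given as a unit quaternion [w, x, y, z].
In Python, from plant import bot gives the robot as it stands.
- The arm moves only by the shell command python3 -m creep 'ROWS' [FORCE]. ROWS is JSON, one flat list of numbers, 5 for each row, row after row: the opening in per cent of the stroke, from 0 (shut) to 100 (fully open), then the shift along the tool's x, y, z in cm, then the turn about the tool's z in degrees. A call has exactly 5 rows; each row shifts and turns the commanded pose from where the row before left it, along the tool's axes as they then stand; what a row does not reach is not made up. A row lasts 1/12 s, in which the tool goes at most 41.7 mm and 7.16 degrees, less where a joint would pass 70% of its speed; a pose out of reach is approached as far as the arm can. A call is refused whole if a number of a shift passes 4.17 or a number of a turn 7.16, either way. A call with a gripper value outside its range is refused whole. The fingers move at their own pace and stop on an object; FORCE is the grip in N (left out, the last holds). Time passes only in rows, so rows that do not move let the fingers close, or fill a call up. It gives the time, the measured TCP pose, the force, the opening and the grip force at its end, in the units of the state.
- bot.observe(): the state, without advancing time (a new reading comes with each control period).
- bot.capture(name): name is "side" or "top"; returns (picture, depth): 384x512x3 uint8, red, green, blue; 384x512 float32, m along the optical axis (not along the pixel's ray), 0 where there is no reading.
- bot.calibration(name): a dict with "camera_matrix" (3x3 intrinsics, pixels), "distortion" ([k1, k2, p1, p2, k3] as OpenCV has them; the pictures are not rectified), "R" (3x3) and "t" (3): a world point X has camera coordinates R X + t. Camera axes: x right, y down, z forward; pixel columns grow to the right and rows downward; lengths in m; the calibration is good to about 2 mm. A picture is of the moment at which its call begins. calibration takes no time and is no camera call.
- bot.hand_in(): hands the job in; it is judged then, once.
Trained networks look in the newest picture that a camera, given by its name, has taken for a name from the list of things; names that differ only in an ending like _2 or _b are one class to them, and where a whole thing is asked for, a point or a joint stands for the part that bears it (a point fixed in the world has none). Each returns a list of dicts, best first, with "p" (0 to 1); they miss things now and then, are a little off and sometimes report something else, mostly with a low value. They report only what shows in the picture. A call takes as long as a camera call.
- bot.find_in(camera, name): "extent" ([left, top, right, bottom] in pixels, round what is visible of it).
- bot.outline_of(camera, name): "pixels" (384x512 bool, what is visible of it) and "extent" ([left, top, right, bottom] in pixels, round what is visible of it).
- bot.landmark_of(camera, name): "position" ([column, row] in pixels: a listed point, or the origin of a listed thing).
The state is a dict: "time_s": time; "q": joint angles; "dq": joint speeds; "joint_efforts": joint torques, N m; "position": TCP position; "tool_rot": TCP orientation; "wrist_force": force on the tool from outside, world axes, zero at the start; "moment": the same for the moment, N m; "opening": finger opening in m; "grip_force": force on a finger pad.
Only numpy, scipy, OpenCV 4.12 (cv2) and the standard library are available. Lean on these libraries where they do the work, as an engineer would, in place of code of your own. Each camera call takes 0.05 s, during which the arm holds its last target. There are 200 camera calls.

## Working session

There is one attempt and no reset: what is moved stays moved. The work goes in short steps, Python scripts to look and compute and a shell command to move; the robot and the scene stay as the last step left them, time stands still between calls to the robot, and variables do not carry over. Pictures are saved under pics/ and viewed, at most 11 in all, crops included, and the job is handed in when it is done.

```bash
mkdir -p pics; ls; cat > h.py <<'E'
from plant import bot
import numpy as np, cv2
from scipy.spatial.transform import Rotation as Rn
def cal(c):
    k=bot.calibration(c); return [np.array(k[n],float) for n in("camera_matrix","distortion","R","t")]
def ray(c,px):
    K,D,R,t=cal(c); u=cv2.undistortPoints(np.array([[px]],float),K,D)[0,0]
    return -R.T@t, R.T@np.array([u[0],u[1],1.])
def at_z(c,px,z):
    o,d=ray(c,px); return o+d*(z-o[2])/d[2]
def at_d(c,px,d):
    o,r=ray(c,px); return o+r*d
def tri(pa,pb,ca="side",cb="top"):
    o1,d1=ray(ca,pa);o2,d2=ray(cb,pb)
    s=np.linalg.lstsq(np.c_[d1,-d2],o2-o1,rcond=None)[0]
    a,b=o1+d1*s[0],o2+d2*s[1]; return (a+b)/2,np.linalg.norm(a-b)
def cloud(c,dep,mask):
    K,D,R,t=cal(c); v,u=np.nonzero(mask&(dep>0)); 
    p=cv2.undistortPoints(np.c_[u,v].astype(float)[:,None],K,D)[:,0]
    z=dep[v,u]; return (np.c_[p*z[:,None],z]-t)@R
def proj(c,X):
    K,D,R,t=cal(c); return cv2.projectPoints(np.array(X,float).reshape(-1,3),cv2.Rodrigues(R)[0],t,K,D)[0][:,0]
def save(c,n,box=None,s=1):
    im,d=bot.capture(c); j=im[:,:,::-1]
    if box: j=j[box[1]:box[3],box[0]:box[2]]
    cv2.imwrite(f"pics/{n}.png",cv2.resize(j,None,fx=s,fy=s,interpolation=cv2.INTER_CUBIC)); return im,d
E
python3 - <<'E'
from h import *
np.set_printoptions(precision=4,suppress=True)
ims={c:save(c,c+"0") for c in("side","top")}
for c in ims:
    K,D,R,t=cal(c); print(c,"pos",-R.T@t,"fwd",R[2])
s=bot.observe(); print(s["position"],s["tool_rot"],s["opening"])
print(Rn.from_quat(np.roll(s["tool_rot"],-1)).as_matrix())
L={}
for n in["push_lip","low_end","eye","fork","pin_grip","pin_tip"]:
    for c in ims:
        r=bot.landmark_of(c,n)
        if r: L[n,c]=r[0]["position"]; print(n,c,np.round(r[0]["position"],1),round(r[0]["p"],2))
    if (n,"side") in L and (n,"top") in L: print("   ",*tri(L[n,"side"],L[n,"top"]))
E
```

```text
pics
side pos [ 0.2258 -1.0017  0.7436] fwd [ 0.2895  0.805  -0.5178]
top pos [0.5154 0.005  1.1722] fwd [ 0.0763  0.004  -0.9971]
[0.3065 0.6566 0.4037] [-0.0002  0.2166  0.9763 -0.001 ] 0.0853184761299455
[[-0.9061  0.423  -0.0008]
 [ 0.423   0.9061 -0.0019]
 [-0.0001 -0.002  -1.    ]]
push_lip top [222.8 199.5] 0.65
low_end side [237.4 155.7] 0.84
low_end top [224.9 198.5] 0.63
    [0.56   0.0817 0.1744] 0.0038975965996564154
eye side [220.6 132.1] 0.59
eye top [179.7 200.9] 0.84
    [0.5493 0.1851 0.2017] 0.0009080122941854301
fork side [223.8 175.6] 0.75
fork top [188.2 199.7] 0.81
    [0.5548 0.1895 0.0607] 0.007206367591125582
pin_grip side [196.8 163.3] 0.58
pin_grip top [130.7 213.4] 0.6
    [0.5141 0.3504 0.0318] 0.011228148642772417
pin_tip side [215.2 155. ] 0.56
pin_tip top [121.7 189.7] 0.72
    [0.5804 0.3753 0.037 ] 0.00624846484789889
```

View pics/side0.png

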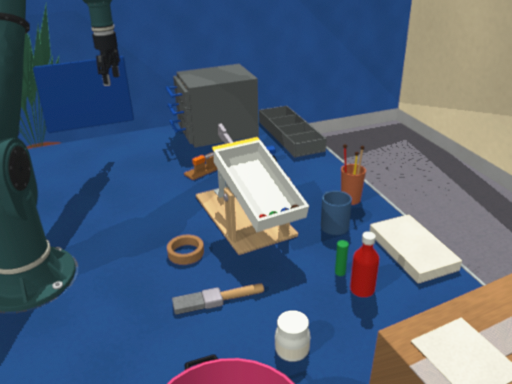

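View pics/top0.png

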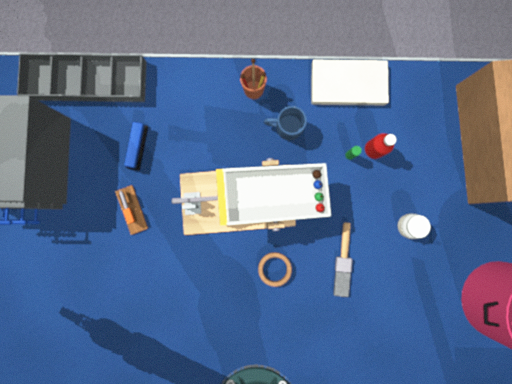

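```bash
python3 - <<'E'
from h import *
np.set_printoptions(precision=4,suppress=True)
A,da=save("top","t1",(100,155,250,245),5.3)
S,ds=save("side","s1",(170,110,270,200),1)
for n in["pin_grip","eye","push_lip","stapler"]:
  for c,d in(("top",da),("side",ds)):
    for r in bot.outline_of(c,n)[:1]:
        P=cloud(c,d,r["pixels"]); print(n,c,round(r["p"],2),r["extent"],len(P),P.mean(0),P.min(0),P.max(0))
        if n in("pin_grip","stapler"):
            Q=P[P[:,2]>0.035][:,:2]
            if len(Q)>5: w,v=np.linalg.eigh(np.cov(Q.T)); print("  upper",len(Q),Q.mean(0),"axis",v[:,1],np.sqrt(w))
# orange / yellow masks
hsv=cv2.cvtColor(A,cv2.COLOR_RGB2HSV)
yl=(hsv[...,0]>22)&(hsv[...,0]<34)&(hsv[...,1]>170)&(hsv[...,2]>120)
P=cloud("top",da,yl); P=P[(P[:,2]>.1)]; print("yellow",len(P),P.mean(0),P.min(0),P.max(0)); Q=P[:,:2]; w,v=np.linalg.eigh(np.cov(Q.T)); print(v[:,1],np.sqrt(w))
P=cloud("top",da,np.ones_like(yl)); 
m=(P[:,1]>.28)&(P[:,1]<.42)&(P[:,0]>.46)&(P[:,0]<.62)&(P[:,2]>.03); P=P[m]; print("rest>30mm",len(P),P.min(0),P.max(0))
E
```

```text
pin_grip top 0.48 [120.8, 191.1, 137.4, 221.4] 215 [0.5294 0.355  0.0478] [0.4959 0.3355 0.0063] [0.5794 0.3784 0.0598]
  upper 194 [0.5305 0.3549] axis [-0.9208 -0.3901] [0.0049 0.0252]
pin_grip side 0.55 [192.4, 154.2, 211.3, 170.4] 132 [0.5249 0.3497 0.0458] [0.4932 0.3267 0.001 ] [0.5829 0.4685 0.0565]
  upper 128 [0.5239 0.347 ] axis [-0.9049 -0.4257] [0.0062 0.0231]
eye top 0.9 [170.4, 162.7, 328.6, 225.5] 6021 [ 0.5738 -0.0191  0.1545] [ 0.4948 -0.1963 -0.0025] [0.6703 0.2466 0.2247]
eye side 0.68 [213.0, 123.8, 308.3, 232.2] 5163 [ 0.5746 -0.0317  0.1544] [ 0.4954 -0.1785 -0.0015] [0.6854 0.5461 0.2228]
push_lip top 0.71 [171.7, 164.8, 327.5, 224.2] 5952 [ 0.5737 -0.0194  0.1554] [ 0.4981 -0.1871  0.0014] [0.6513 0.207  0.2247]
push_lip side 0.73 [209.3, 122.2, 305.8, 229.8] 5189 [ 0.5749 -0.0285  0.1535] [ 0.4954 -0.1785 -0.003 ] [0.7747 0.5461 0.2228]
stapler top 0.74 [345.5, 145.2, 361.3, 160.3] 149 [ 0.6927 -0.2476  0.0631] [ 0.6825 -0.2747 -0.001 ] [ 0.7172 -0.238   0.0878]
  upper 117 [ 0.693  -0.2482] axis [-0.2094  0.9778] [0.0067 0.0072]
stapler side 0.61 [317.1, 191.4, 351.3, 235.5] 1182 [ 0.7648 -0.097   0.054 ] [ 0.7319 -0.1264 -0.0011] [ 0.8102 -0.024   0.0912]
  upper 869 [ 0.7675 -0.0918] axis [0.515  0.8572] [0.0204 0.0291]
yellow 1 [ 0.8666 -0.0021  0.1363] [ 0.8666 -0.0021  0.1363] [ 0.8666 -0.0021  0.1363]
[nan nan] [nan nan]
rest>30mm 271 [0.4963 0.3355 0.0304] [0.5818 0.3837 0.0598]<stdin>:15: RuntimeWarning: Degrees of freedom <= 0 for slice
  c *= np.true_divide(1, fact)
  c *= np.true_divide(1, fact)
```

View pics/t1.png

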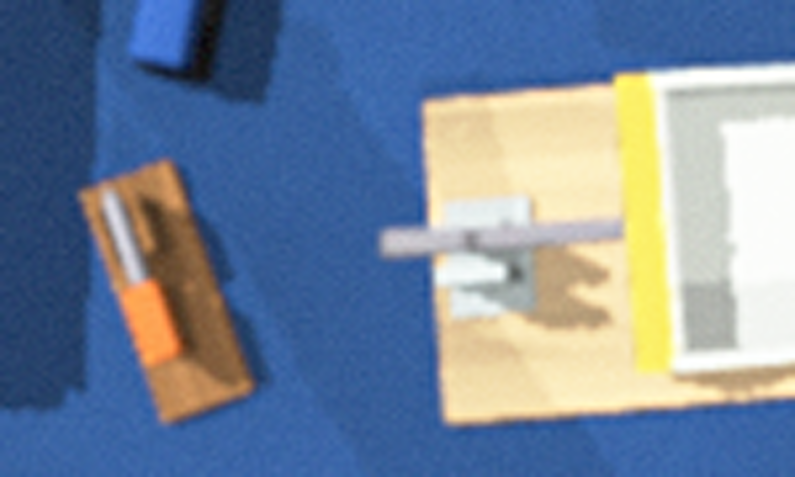

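```bash
python3 - <<'E'
from h import *
np.set_printoptions(precision=4,suppress=True)
A,da=bot.capture("top")
print(A[188:202:6,215:227].tolist())
a=A.astype(int); yl=(a[...,0]-a[...,2]>90)&(a[...,1]-a[...,2]>80)
P=cloud("top",da,yl); P=P[(P[:,2]>.1)&(P[:,1]<.25)&(P[:,1]>0)]; print("yellow",len(P),P.mean(0),P.min(0),P.max(0)); Q=P[:,:2]; w,v=np.linalg.eigh(np.cov(Q.T)); print(v[:,1],np.sqrt(w))
og=(a[...,0]-a[...,2]>110)&(a[...,1]<.65*a[...,0]); og[:,:100]=0;og[:,160:]=0;og[:180]=0;og[240:]=0
P=cloud("top",da,og); P=P[P[:,2]>.045]; print("orange",len(P),P.mean(0),P.min(0),P.max(0)); Q=P[:,:2];w,v=np.linalg.eigh(np.cov(Q.T)); print(v[:,1],np.sqrt(w)*3.46)
print(cv2.minAreaRect(Q.astype(np.float32)))
# tray
C=cloud("top",da,np.ones_like(og))
T=C[(abs(C[:,0]-.575)<.09)&(C[:,1]>-.2)&(C[:,1]<.11)&(C[:,2]>.09)]
print("tray",cv2.minAreaRect(T[:,:2].astype(np.float32)))
F=C[(C[:,2]<.02)&(C[:,2]>.004)&(abs(C[:,1]-.1)<.2)&(abs(C[:,0]-.57)<.12)]
print("plate",len(F),cv2.minAreaRect(F[:,:2].astype(np.float32)),np.median(F[:,2]))
B=C[(abs(C[:,0]-.56)<.04)&(abs(C[:,1]-.19)<.06)&(C[:,2]>.055)&(C[:,2]<.12)]
print("ear",len(B),B.mean(0),B.min(0),B.max(0))
E
```

```text
[[[251, 239, 194], [251, 237, 188], [251, 240, 152], [251, 242, 111], [251, 241, 103], [252, 241, 106], [252, 242, 109], [251, 240, 103], [251, 241, 106], [252, 245, 161], [252, 250, 238], [236, 237, 232]], [[252, 237, 195], [251, 235, 193], [246, 227, 161], [247, 231, 113], [252, 240, 106], [252, 241, 105], [251, 240, 105], [251, 240, 104], [251, 241, 104], [252, 247, 155], [252, 251, 230], [246, 247, 238]], [[220, 197, 171], [228, 203, 175], [236, 216, 166], [249, 235, 135], [252, 242, 107], [252, 242, 104], [251, 240, 105], [251, 239, 102], [251, 241, 105], [251, 242, 111], [252, 247, 174], [252, 250, 239]]]
yellow 396 [0.5623 0.0883 0.2085] [0.498  0.0002 0.108 ] [0.8683 0.1015 0.2138]
[-1.      0.0035] [0.0086 0.0426]
orange 83 [0.5138 0.3483 0.0541] [0.4964 0.3362 0.0458] [0.5337 0.3629 0.0587]
[-0.9361 -0.3518] [0.0204 0.039 ]
((0.5145770907402039, 0.34961414337158203), (0.03812635317444801, 0.017422400414943695), 19.397321701049805)
tray ((0.5738857388496399, -0.02945031225681305), (0.17719171941280365, 0.27809569239616394), 5.312694072723389)
plate 2644 ((0.5699297189712524, 0.10075646638870239), (0.39710232615470886, 0.23938487470149994), 89.96979522705078) 0.010268849343913426
ear 59 [0.5456 0.1827 0.0806] [0.5358 0.1678 0.0572] [0.5684 0.2041 0.0875]
```

```bash
python3 -m creep '[0,0,0,-0.3,-5.9, 0,0,0,-0.3,-5.9, 0,0,0,-0.3,-5.9, 0,0,0,-0.3,-5.9, 0,0,0,-0.3,-5.9]' 40
python3 -m creep '[0,-1.3,-3.6,0,0, 0,-1.3,-3.6,0,0, 0,-1.3,-3.6,0,0, 0,-1.3,-3.6,0,0, 0,-1.3,-3.6,0,0]'
python3 -m creep '[0,-1.3,-3.6,0,0, 0,-1.3,-3.6,0,0, 0,-1.3,-3.6,0,0, 0,-1.3,-3.6,0,0, 0,-1.3,-3.6,0,0]'
python3 -m creep '[0,-1.3,-3.6,0,0, 0,-1.3,-3.6,0,0, 0,-1.3,-3.6,0,0, 0,-1.3,-3.6,0,0, 0,0,0,0,0]'
python3 - <<'E'
from h import *
s=bot.observe();print(s["position"],Rn.from_quat(np.roll(s["tool_rot"],-1)).as_matrix().round(3),s["wrist_force"],s["time_s"])
E
```

```text
time_s: 1.67
position: [0.3067, 0.6569, 0.4199]
tool_rot: [0.0, -0.042, 0.999, -0.0]
wrist_force: [-0.1, 0.7, -0.3]
opening: 0.0252
grip_force: 0.0
time_s: 2.08
position: [0.3861, 0.4809, 0.4198]
tool_rot: [0.0, -0.039, 0.999, 0.0]
wrist_force: [0.2, 0.5, 0.8]
opening: -0.0001
grip_force: 0.0
time_s: 2.5
position: [0.4649, 0.3064, 0.42]
tool_rot: [0.0, -0.039, 0.999, 0.0]
wrist_force: [1.2, -0.8, 0.6]
opening: -0.0002
grip_force: 0.0
time_s: 2.92
position: [0.5308, 0.1594, 0.4201]
tool_rot: [0.001, -0.032, 0.999, -0.003]
wrist_force: [0.7, -0.3, -0.1]
opening: -0.0002
grip_force: 0.0
[0.53077578 0.15939554 0.42007972] [[-0.998 -0.064  0.003]
 [-0.064  0.998 -0.005]
 [-0.003 -0.006 -1.   ]] [ 0.6833633  -0.31134614 -0.11484934] 2.9167
```

```bash
python3 -m creep '[0,-1.3,-3.4,0,0, 0,-1.3,-3.4,0,0, 0,0,0,1.5,0, 0,0,0,1.5,0, 0,0,0,0,0]'
python3 -m creep '[0,0,0.1,0.5,0, 0,0,0.3,0.5,0, 0,0,0.3,0.5,0, 0,0,0.2,0.5,0, 0,0,0.2,0.5,0]'
python3 -m creep '[0,0,0.2,0.5,0, 0,0,0.2,0.5,0, 0,0,0.15,0.5,0, 0,0,0.1,0.5,0, 0,0,0.1,0.5,0]'
python3 -m creep '[0,0,0.1,0.5,0, 0,0,0.1,0.5,0, 0,0,0.1,0.5,0, 0,0,0,0.5,0, 0,0,0,0.5,0]'
python3 - <<'E'
from h import *
save("side","s2")
E
```

```text
time_s: 3.33
position: [0.5579, 0.1019, 0.3875]
tool_rot: [-0.002, -0.038, 0.999, -0.001]
wrist_force: [-1.1, -0.1, 0.1]
opening: -0.0001
grip_force: 0.0
time_s: 3.75
position: [0.5579, 0.115, 0.3649]
tool_rot: [0.0, -0.04, 0.999, 0.0]
wrist_force: [-0.4, 0.7, 3.2]
opening: -0.0001
grip_force: 1.1
time_s: 4.17
position: [0.5573, 0.1219, 0.3393]
tool_rot: [0.0, -0.039, 0.999, 0.0]
wrist_force: [-0.8, 1.9, 2.0]
opening: 0.0004
grip_force: 1.1
time_s: 4.58
position: [0.5569, 0.1258, 0.3144]
tool_rot: [0.0, -0.039, 0.999, 0.001]
wrist_force: [-1.6, 5.7, 3.8]
opening: 0.0004
grip_force: 3.1
```

View pics/s2.png

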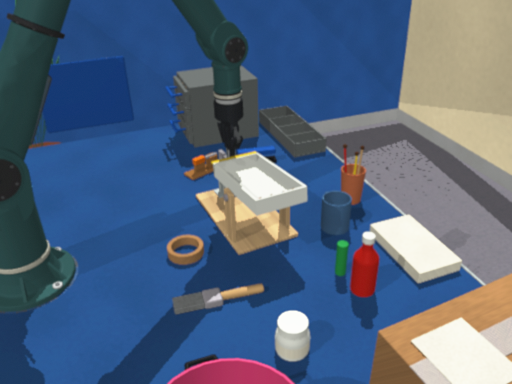

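```bash
python3 -m creep '[0,0,0,-1,0, 0,0,0,-1,0, 0,0,-1.2,0,0, 0,0,0,0,0, 0,0,0,0.8,0]'
python3 -m creep '[0,0,0,0.5,0, 0,0,0,0.5,0, 0,0,0,0.4,0, 0,0,0,0.4,0, 0,0,0,0,0]'
python3 - <<'E'
from h import *
np.set_printoptions(precision=4,suppress=True)
A,da=bot.capture("top"); C=cloud("top",da,np.ones(da.shape,bool))
T=C[(abs(C[:,0]-.575)<.05)&(C[:,1]>-.12)&(C[:,1]<.03)&(C[:,2]>.09)&(C[:,2]<.22)]
c=np.linalg.lstsq(np.c_[T[:,:2],np.ones(len(T))],T[:,2],rcond=None)[0]; print(c)
S,ds=save("side","s3"); 
E
```

```text
time_s: 5.05
position: [0.558, 0.1172, 0.3294]
tool_rot: [0.002, -0.04, 0.999, 0.005]
wrist_force: [-3.8, 15.9, 5.8]
opening: -0.0002
grip_force: 7.9
time_s: 5.47
position: [0.5578, 0.1189, 0.3093]
tool_rot: [0.002, -0.042, 0.999, 0.005]
wrist_force: [-0.9, 16.6, -1.7]
opening: -0.0003
grip_force: 8.3
[ 0.0201 -0.2461  0.1254]
```

```bash
python3 -m creep '[0,0,0.8,0,0, 0,0,0,-2,0, 0,0,0,-2,0, 0,0,0,-2,0, 0,0,0,0,0]'
python3 - <<'E'
from h import *
np.set_printoptions(precision=4,suppress=True)
A,da=save("top","t4",(160,130,360,260),4); C=cloud("top",da,np.ones(da.shape,bool))
T=C[(abs(C[:,0]-.575)<.05)&(C[:,1]>-.12)&(C[:,1]<.03)&(C[:,2]>.09)&(C[:,2]<.22)]
c=np.linalg.lstsq(np.c_[T[:,:2],np.ones(len(T))],T[:,2],rcond=None)[0]; print(c)
a=A.astype(int); yl=(a[...,0]-a[...,2]>90)&(a[...,1]-a[...,2]>80)
P=cloud("top",da,yl); P=P[(P[:,2]>.1)&(P[:,1]<.25)&(P[:,1]>0)&(P[:,0]<.65)]; print("yellow",len(P),np.median(P,0),P.min(0),P.max(0))
s=bot.observe();print(s["position"],s["wrist_force"])
E
```

```text
time_s: 5.98
position: [0.5589, 0.1182, 0.3727]
tool_rot: [0.004, -0.038, 0.999, -0.0]
wrist_force: [0.5, 0.4, 0.5]
opening: 0.0002
grip_force: 0.0
[ 0.0245 -0.2531  0.1224]
yellow 77 [0.5727 0.1041 0.1424] [0.4966 0.064  0.1374] [0.6249 0.1208 0.5803]
[0.5583 0.1182 0.371 ] [ 1.0609 -0.0717  0.2216]
```

View pics/t4.png

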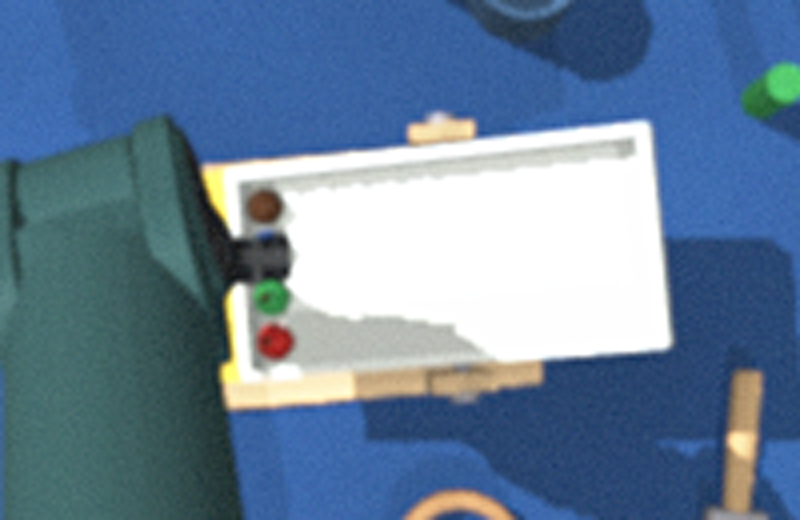

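```bash
python3 -m creep '[0,0,-1.1,0,0, 0,0,0,2,0, 0,0,0,2,0, 0,0,0,0.8,0, 0,0,0,0.5,0]'
python3 -m creep '[0,0,0,0.5,0, 0,0,0,0.4,0, 0,0,0,0.4,0, 0,0,0,0.4,0, 0,0,0,0.3,0]'
python3 - <<'E'
from h import *
np.set_printoptions(precision=4,suppress=True)
A,da=bot.capture("top"); C=cloud("top",da,np.ones(da.shape,bool))
T=C[(abs(C[:,0]-.575)<.05)&(C[:,1]>-.12)&(C[:,1]<.03)&(C[:,2]>.09)&(C[:,2]<.22)]
c=np.linalg.lstsq(np.c_[T[:,:2],np.ones(len(T))],T[:,2],rcond=None)[0]; print(c)
s=bot.observe();print(s["position"],s["wrist_force"])
E
```

```text
time_s: 6.45
position: [0.5572, 0.1076, 0.3135]
tool_rot: [-0.002, -0.038, 0.999, -0.001]
wrist_force: [-0.1, -0.1, 0.9]
opening: 0.0001
grip_force: 0.6
time_s: 6.87
position: [0.5589, 0.1091, 0.3004]
tool_rot: [-0.0, -0.039, 0.999, -0.0]
wrist_force: [-14.8, -3.6, 57.9]
opening: 0.0002
grip_force: 27.0
[ 0.0368 -0.3623  0.1122]
[0.5588 0.1092 0.3008] [-10.4213  -2.3731  37.1989]
```

```bash
python3 -m creep '[0,0,0,-3,0, 0,0,0,-3,0, 0,0,0,-2,0, 0,0.4,4,0,0, 0,0.4,4,0,0]'
python3 -m creep '[50,0.4,4,0,0, 50,0.4,4,0,0, 50,0.4,4,0,0, 50,0.6,4.1,0,0, 50,0,0,0,0]'
python3 - <<'E'
from h import *
np.set_printoptions(precision=4,suppress=True)
A,da=save("top","t5",(90,150,250,270),5); S,ds=save("side","s5",(150,100,270,190),5)
for c in("top","side"):
  for n in["pin_grip","pin_tip","eye","fork"]:
    for r in bot.landmark_of(c,n)[:2]: print(c,n,np.round(r["position"],1),round(r["p"],2))
a=A.astype(int)
og=(a[...,0]-a[...,2]>110)&(a[...,1]<.65*a[...,0]); og[:,:100]=0;og[:,160:]=0;og[:180]=0;og[240:]=0
P=cloud("top",da,og); P=P[(P[:,2]>.05)&(P[:,2]<.06)]; Q=P[:,:2].astype(np.float32); print(len(Q),cv2.minAreaRect(Q))
print("tipdir",at_z("top",(120.2,190.8),.047)-at_z("top",(128.5,215.4),.054))
C=cloud("top",da,np.ones(og.shape,bool))
T=C[(abs(C[:,0]-.575)<.05)&(C[:,1]>-.12)&(C[:,1]<.03)&(C[:,2]>.09)&(C[:,2]<.22)]
print(np.linalg.lstsq(np.c_[T[:,:2],np.ones(len(T))],T[:,2],rcond=None)[0])
s=bot.observe();print(s["position"],Rn.from_quat(np.roll(s["tool_rot"],-1)).as_matrix())
E
```

```text
time_s: 7.33
position: [0.5456, 0.1865, 0.3783]
tool_rot: [0.003, -0.035, 0.999, 0.0]
wrist_force: [1.1, 0.7, -1.1]
opening: 0.0002
grip_force: 0.0
time_s: 7.75
position: [0.5094, 0.359, 0.3765]
tool_rot: [0.0, -0.046, 0.999, 0.005]
wrist_force: [-1.0, 1.0, 1.4]
opening: 0.0426
grip_force: 0.0
top pin_grip [286.6 126.1] 0.55
top pin_grip [128.5 211.8] 0.44
top pin_tip [121.5 190.2] 0.51
top eye [190.1 199.6] 0.81
top fork [188.  201.2] 0.56
side pin_grip [338.7 271. ] 0.67
side pin_grip [200.5 162.5] 0.58
side pin_tip [216.7 156.6] 0.63
side fork [227.2 174.6] 0.95
100 ((0.5143422484397888, 0.34972307085990906), (0.03827089071273804, 0.01763889752328396), 20.876028060913086)
tipdir [ 0.0658  0.0272 -0.007 ]
[ 0.0383 -0.3643  0.1112]
[0.514  0.3464 0.3758] [[-0.9971 -0.0759  0.0003]
 [-0.0759  0.9971 -0.0003]
 [-0.0002 -0.0003 -1.    ]]
```

View pics/s5.png

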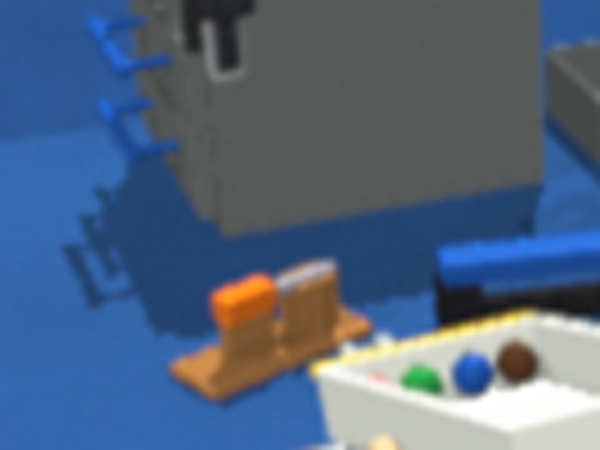

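View pics/t5.png

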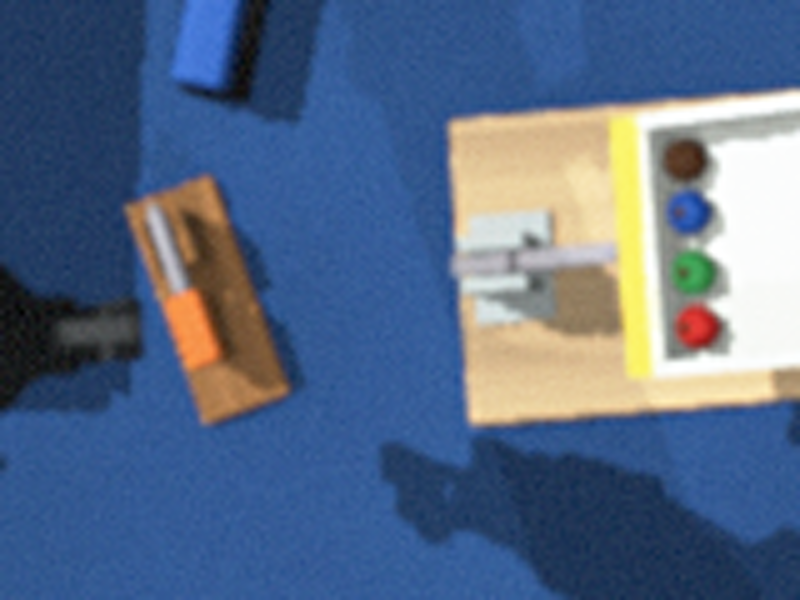

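```bash
python3 -m creep '[50,0,0.35,3.5,0, 50,0,0,3.5,-5.8, 50,0,0,3.5,-5.8, 50,0,0,3,-5.8, 50,0,0,0,0]'
python3 -m creep '[50,0,0,2,0, 50,0,0,2,0, 50,0,0,0,0, 0,0,0,0,0, 0,0,0,0,0]' 60
python3 -m creep '[0,0,0,0,0, 0,0,0,0,0, 0,0,0,-1,0, 0,0,0,-2,0, 0,0,0,-2,0]'
python3 - <<'E'
from h import *
s=bot.observe();print(s["position"],Rn.from_quat(np.roll(s["tool_rot"],-1)).as_matrix().round(4),s["opening"],s["grip_force"])
E
```

```text
time_s: 8.67
position: [0.5114, 0.3487, 0.2351]
tool_rot: [-0.005, -0.19, 0.982, -0.002]
wrist_force: [-1.1, -0.1, -0.3]
opening: 0.0425
grip_force: 0.0
time_s: 9.08
position: [0.5139, 0.3514, 0.2025]
tool_rot: [0.001, -0.189, 0.982, 0.0]
wrist_force: [0.3, -0.2, 1.3]
opening: 0.0192
grip_force: 0.1
time_s: 9.5
position: [0.5128, 0.351, 0.2516]
tool_rot: [-0.001, -0.19, 0.982, -0.0]
wrist_force: [-0.2, 0.8, -0.6]
opening: 0.0171
grip_force: 59.2
[0.51277185 0.35101514 0.25158298] [[-9.280e-01 -3.726e-01 -1.100e-03]
 [-3.726e-01  9.280e-01 -6.000e-04]
 [ 1.200e-03 -1.000e-04 -1.000e+00]] 0.017124153267340344 59.20038163661957
```

```bash
python3 -m creep '[0,0,0,0,5.7, 0,0,0,0,5.7, 0,0,0,0,5.6, 0,3,0,0,0, 0,3,0,0,0]'
python3 -m creep '[0,2.85,0,0,0, 0,0,-4,0,0, 0,0,-4,0,0, 0,0,-4,0,0, 0,0,-3.5,0,0]'
python3 -m creep '[0,0,-1.2,0,0, 0,0,0,0,0, 0,0,0,0,0, 0,0,0,0,0, 0,0,0,0,0]'
python3 - <<'E'
from h import *
np.set_printoptions(precision=4,suppress=True)
A,da=save("top","t6",(130,150,270,255),5.7); S,ds=save("side","s6",(150,100,290,205),5.7)
L={}
for n in["pin_grip","pin_tip","eye","fork"]:
  for c in("top","side"):
    for r in bot.landmark_of(c,n)[:1]: L[c,n]=r["position"]; print(c,n,np.round(r["position"],1),round(r["p"],2))
  if ("top",n) in L and ("side",n) in L: print("   ",*tri(L["side",n],L["top",n]))
s=bot.observe();print(s["position"],Rn.from_quat(np.roll(s["tool_rot"],-1)).as_matrix().round(4),s["opening"],s["grip_force"])
p=np.array(s["position"]);R=Rn.from_quat(np.roll(s["tool_rot"],-1)).as_matrix()
print("pred tip",p+R@[-.072,0,.156], [proj(c,p+R@[-.072,0,.156]) for c in("top","side")])
C=cloud("top",da,np.ones(da.shape,bool))
B=C[(abs(C[:,0]-.555)<.03)&(abs(C[:,1]-.19)<.03)&(C[:,2]>.06)&(C[:,2]<.1)]
print("ears",len(B),B.min(0),B.max(0),B.mean(0))
E
```

```text
time_s: 9.92
position: [0.4545, 0.3461, 0.252]
tool_rot: [0.002, -0.041, 0.999, 0.001]
wrist_force: [-0.7, 0.6, -1.7]
opening: 0.0165
grip_force: 59.2
time_s: 10.33
position: [0.4378, 0.1875, 0.2517]
tool_rot: [0.0, -0.043, 0.999, -0.0]
wrist_force: [1.2, 0.0, -0.8]
opening: 0.0172
grip_force: 59.1
time_s: 10.75
position: [0.4394, 0.1792, 0.2511]
tool_rot: [0.001, -0.044, 0.999, 0.001]
wrist_force: [-0.5, 0.2, 0.3]
opening: 0.0168
grip_force: 59.2
top pin_tip [186.5 217.8] 0.51
side pin_tip [210.1 173.6] 0.69
    [0.5104 0.189  0.077 ] 0.00020399866897113055
top eye [188.3 204.4] 0.91
side eye [224.1 175.3] 0.85
    [0.5483 0.1866 0.0642] 0.005538348664791212
top fork [186.8 203.4] 0.69
side fork [224.8 176.7] 0.73
    [0.5514 0.1919 0.0561] 0.0060249197848199695
[0.4392 0.1773 0.2507] [[-0.9964 -0.0852 -0.0001]
 [-0.0852  0.9964 -0.0001]
 [ 0.0001 -0.0001 -1.    ]] 0.01706143938228536 59.15445148944855
pred tip [0.5109 0.1834 0.0946] [array([[187.5257, 217.6093]]), array([[210.3202, 169.0085]])]
ears 176 [0.5358 0.1611 0.0614] [0.5682 0.2077 0.0889] [0.5522 0.1841 0.0811]
```

View pics/t6.png

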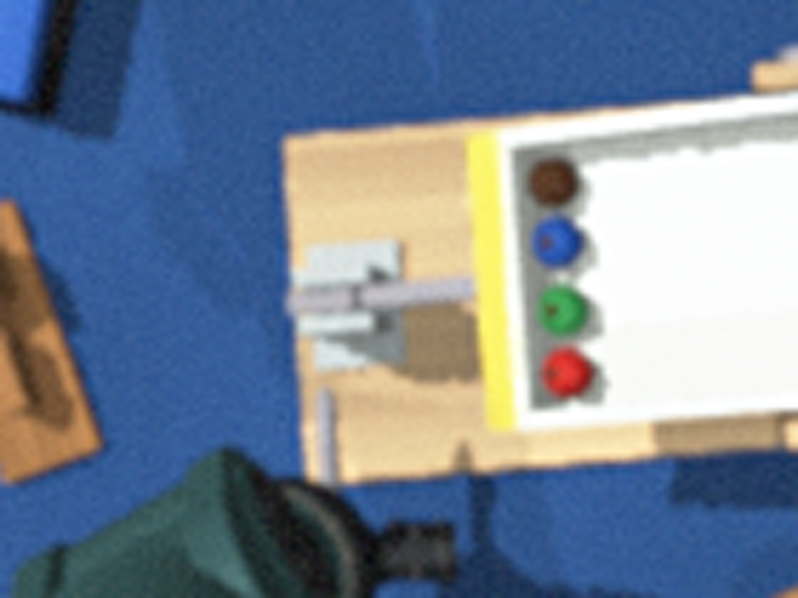

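View pics/s6.png

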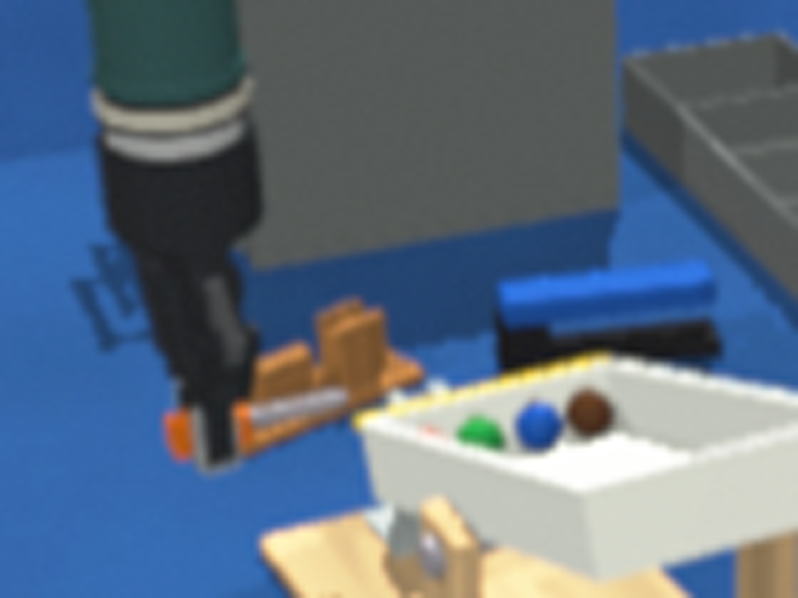

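```bash
python3 - <<'E'
from h import *
np.set_printoptions(precision=4,suppress=True)
f=lambda x,y,z:at_z("top",(130+x/5.7-.4,150+y/5.7-.4),z)
for n,a in dict(headL=(290,300,.075),headR=(354,296,.085),earL=(298,324,.083),earR=(380,320,.083),bL=(307,245,.015),bR=(400,240,.015),cL=(315,365,.015),cR=(405,358,.015),tip=(323,390,.0946)).items(): print(n,f(*a))
A,da=bot.capture("top"); C=cloud("top",da,np.ones(da.shape,bool))
m=(abs(C[:,0]-.555)<.05)&(abs(C[:,1]-.187)<.04)
for lo,hi in((.008,.03),(.05,.075),(.075,.081),(.081,.087),(.087,.1)):
    B=C[m&(C[:,2]>lo)&(C[:,2]<hi)]; 
    if len(B): print(lo,len(B),np.percentile(B,[3,50,97],axis=0).tolist())
B=C[m&(C[:,2]>.07)&(C[:,2]<.1)]
B=B[np.argsort(B[:,0])]
for a in np.arange(.525,.585,.004):
    q=B[(B[:,0]>=a)&(B[:,0]<a+.004)]
    if len(q): print(round(a,3),len(q),q[:,1].min().round(4),q[:,1].max().round(4),np.median(q[:,2]).round(4))
B=C[(C[:,0]>.47)&(C[:,0]<.52)&(abs(C[:,1]-.18)<.02)&(C[:,2]>.08)&(C[:,2]<.12)]
print("shaft",len(B),np.median(B,0),B.min(0),B.max(0),np.polyfit(B[:,0],B[:,1],1),np.polyfit(B[:,0],B[:,2],1))
E
```

```text
headL [0.5507 0.2063 0.075 ]
headR [0.5527 0.1753 0.085 ]
earL [0.5396 0.2008 0.083 ]
earR [0.542  0.1634 0.083 ]
bL [0.5795 0.2098 0.015 ]
bR [0.5827 0.1647 0.015 ]
cL [0.5214 0.2042 0.015 ]
cR [0.5255 0.1607 0.015 ]
tip [0.5098 0.1866 0.0946]
0.008 598 [[0.5095598509310479, 0.14900468764726915, 0.008266781751391174], [0.5703029959754233, 0.17847012813877147, 0.011602534288700363], [0.603675993189713, 0.21476691360033393, 0.017210982506027525]]
0.05 26 [[0.5359990039829109, 0.16290227848001887, 0.05260716806765317], [0.5467881565380004, 0.17318409659520784, 0.06347047655017193], [0.5663297768712597, 0.19966927594799708, 0.07284012604985188]]
0.075 42 [[0.538589132013185, 0.16768597931581455, 0.0758442519468041], [0.5513292449106413, 0.1964522689034873, 0.07876011714061285], [0.5666235561464283, 0.20714444994934558, 0.08088119433284412]]
0.081 100 [[0.5382112763866148, 0.16393184581850606, 0.08118296073638105], [0.5514440225220292, 0.1831078219130823, 0.08327038735083289], [0.5670516693038904, 0.20130151121306736, 0.08670298199684442]]
0.087 42 [[0.507316081450697, 0.14754786060212774, 0.08711476597243771], [0.5541730286859932, 0.162370565073314, 0.08997288662298168], [0.5651059980812136, 0.18749560849890445, 0.0970545833132452]]
0.537 20 0.1684 0.2004 0.0828
0.541 21 0.1677 0.201 0.082
0.545 24 0.1686 0.2071 0.0808
0.549 27 0.1475 0.2074 0.0847
0.553 40 0.1473 0.2071 0.0863
0.557 17 0.1481 0.2038 0.0838
0.561 28 0.1701 0.2042 0.0824
0.565 8 0.1708 0.1876 0.0828
shaft 62 [0.4896 0.1829 0.0966] [0.4716 0.178  0.0912] [0.5099 0.1871 0.1015] [0.0472 0.1595] [-0.0132  0.1035]
```

```bash
python3 -m creep '[0,0,-0.25,1.4,0, 0,0,0,1.4,0, 0,-1,0,0,0, 0,0,0,0,0, 0,0,0,0,0]'
cat > m.py <<'E'
from h import *
np.set_printoptions(precision=4,suppress=True)
A,da=save("top","t7",(130,150,270,255),5.7); ds=save("side","s7",(180,130,250,200),8)[1]
C=cloud("top",da,np.ones(da.shape,bool))
s=bot.observe();p=np.array(s["position"]);R=Rn.from_quat(np.roll(s["tool_rot"],-1)).as_matrix()
print(p,R[:,0],"tip",p+R@[-.072,0,.1555])
for c in("top","side"):
  for r in bot.landmark_of(c,"pin_tip")[:1]: print(c,r["position"],r["p"])
xs=[]
for a in np.arange(.478,.532,.004):
    q=C[(C[:,0]>=a)&(C[:,0]<a+.004)&(abs(C[:,1]-.183)<.018)&(C[:,2]>.052)&(C[:,2]<.085)]
    if len(q): print(round(a,3),len(q),q[:,1].min().round(4),q[:,1].max().round(4),q[:,1].mean().round(4),q[:,2].max().round(4),np.median(q[:,2]).round(4))
D=cloud("side",ds,np.ones(da.shape,bool)); D=D[(D[:,0]>.48)&(D[:,0]<.53)&(abs(D[:,1]-.183)<.018)&(D[:,2]>.05)&(D[:,2]<.085)]
print("side shaft",len(D),D.mean(0) if len(D) else 0, D.min(0) if len(D) else 0,D.max(0) if len(D) else 0)
E
python3 m.py
```

```text
time_s: 11.72
position: [0.4506, 0.1758, 0.2231]
tool_rot: [0.001, -0.042, 0.999, 0.0]
wrist_force: [-0.4, 0.2, -0.0]
opening: 0.0168
grip_force: 59.2
[0.4498 0.1756 0.2233] [-0.9964 -0.0847 -0.001 ] tip [0.5217 0.1818 0.0679]
top [193.6, 214.4] 0.46
side [214.1, 182.2] 0.49
0.478 2 0.1755 0.1767 0.1761 0.0749 0.0704
0.482 4 0.1759 0.1821 0.1788 0.0742 0.0725
0.486 8 0.1756 0.1825 0.1791 0.0735 0.0702
0.49 3 0.1786 0.1832 0.1807 0.0704 0.0689
0.494 6 0.1779 0.1831 0.1804 0.0737 0.0701
0.498 5 0.1781 0.1864 0.1822 0.073 0.0709
0.502 6 0.1778 0.1867 0.1813 0.0741 0.0687
0.506 8 0.1777 0.186 0.182 0.0748 0.071
0.51 3 0.1789 0.1863 0.183 0.0696 0.0693
0.514 8 0.1786 0.1871 0.1826 0.0705 0.0693
0.518 2 0.181 0.1843 0.1826 0.0714 0.0695
0.522 2 0.1816 0.1845 0.1831 0.0679 0.0673
side shaft 44 [0.4981 0.1748 0.067 ] [0.4802 0.1682 0.0586] [0.5153 0.181  0.0728]
```

```bash
python3 -m creep '[0,-0.6,0,0,0, 0,-0.6,0,0,0, 0,-0.6,0,0,0, 0,-0.4,0,0,0, 0,0,0,0,0]'
python3 -m creep '[0,-0.4,0,0,0, 0,-0.4,0,0,0, 0,-0.4,0,0,0, 0,0,0,0,0, 0,0,0,0,0]'
python3 m.py
```

```text
time_s: 12.33
position: [0.4729, 0.1776, 0.2229]
tool_rot: [0.001, -0.042, 0.999, 0.0]
wrist_force: [0.0, -0.6, -0.8]
opening: 0.0168
grip_force: 59.2
time_s: 12.75
position: [0.4835, 0.1785, 0.2227]
tool_rot: [0.0, -0.042, 0.999, 0.0]
wrist_force: [-1.1, 0.4, 0.1]
opening: 0.017
grip_force: 59.2
[0.483  0.1784 0.2227] [-0.9964 -0.085   0.0004] tip [0.5547 0.1845 0.0671]
top [408.3, 225.2] 0.7
side [231.4, 176.5] 0.7
0.514 2 0.1787 0.1813 0.18 0.0691 0.0689
0.518 4 0.1788 0.1865 0.1825 0.0721 0.0696
0.522 8 0.1789 0.1869 0.1827 0.0721 0.0705
0.526 4 0.1795 0.1871 0.1832 0.0703 0.0669
0.53 8 0.1789 0.1876 0.1831 0.0718 0.0693
side shaft 29 [0.5043 0.1729 0.0662] [0.4937 0.1651 0.0587] [0.5164 0.1821 0.0782]
```

```bash
python3 -m creep '[0,-0.4,0,0,0, 0,-0.4,0,0,0, 0,-0.4,0,0,0, 0,-0.4,0,0,0, 0,0,0,0,0]'
python3 -m creep '[0,-0.4,0,0,0, 0,-0.4,0,0,0, 0,-0.4,0,0,0, 0,0,0,0,0, 0,0,0,0,0]'
python3 -m creep '[0,-0.3,0,0,0, 0,-0.2,0,0,0, 0,-0.2,0,0,0, 0,0,0,0,0, 0,0,0,0,0]'
```

```text
time_s: 13.37
position: [0.5006, 0.1799, 0.2228]
tool_rot: [0.001, -0.042, 0.999, 0.0]
wrist_force: [1.0, 0.5, -0.9]
opening: 0.0171
grip_force: 59.2
time_s: 13.78
position: [0.5115, 0.1808, 0.2227]
tool_rot: [0.0, -0.042, 0.999, 0.0]
wrist_force: [0.8, 0.3, -0.8]
opening: 0.0171
grip_force: 59.2
time_s: 14.2
position: [0.5171, 0.1814, 0.2225]
tool_rot: [-0.001, -0.043, 0.999, -0.0]
wrist_force: [-3.5, -0.2, 0.5]
opening: 0.0175
grip_force: 59.4
```

```bash
python3 -m creep '[0,-0.1,0,0,0, 0,-0.1,0,0,0, 0,0,0,0,0, 0,0,0,0,0, 0,0,0,0,0]'
python3 - <<'E'
from h import *
np.set_printoptions(precision=4,suppress=True)
A,da=save("top","t8",(130,150,270,255),5.7)
r=bot.landmark_of("top","pin_tip"); print([(x["position"],x["p"]) for x in r])
C=cloud("top",da,np.ones(da.shape,bool))
T=C[(abs(C[:,0]-.575)<.05)&(C[:,1]>-.12)&(C[:,1]<.03)&(C[:,2]>.09)&(C[:,2]<.22)]
print(np.linalg.lstsq(np.c_[T[:,:2],np.ones(len(T))],T[:,2],rcond=None)[0])
B=C[(C[:,0]>.572)&(C[:,0]<.61)&(abs(C[:,1]-.188)<.015)&(C[:,2]>.05)]; print(len(B),B.max(0),B.mean(0))
E
```

```text
time_s: 14.62
position: [0.5177, 0.1815, 0.2223]
tool_rot: [-0.003, -0.043, 0.999, -0.001]
wrist_force: [-6.9, 0.9, 3.3]
opening: 0.0166
grip_force: 59.8
[([189.0, 184.1], 0.48)]
[ 0.0357 -0.3629  0.1127]
23 [0.5892 0.1917 0.0714] [0.5796 0.1874 0.0682]
```

View pics/t8.png

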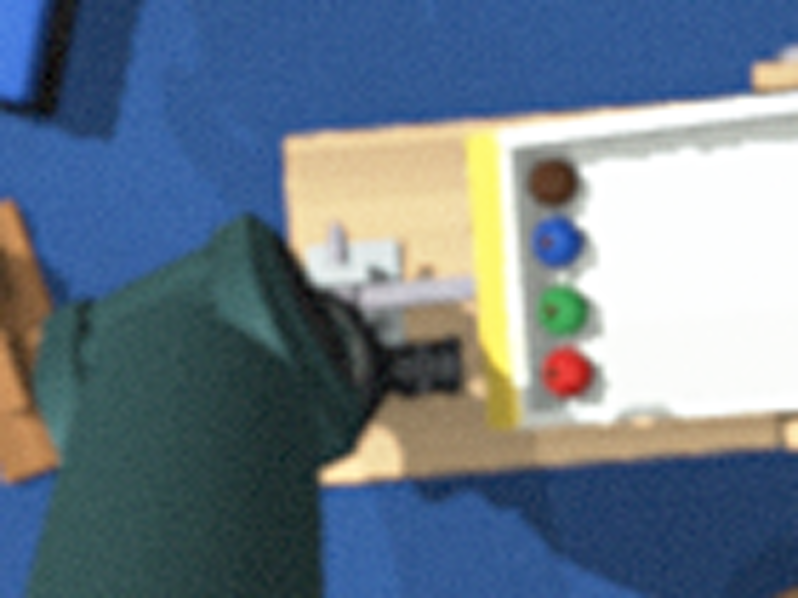

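```bash
python3 -m creep '[45,0,0,0,0, 45,0,0,0,0, 45,0,0,0,0, 45,0,0,0,0, 45,0,0,0,0]'
python3 -m creep '[45,0,0,-1,0, 45,0,0,-2,0, 45,0,0,-3,0, 45,0,0,-4,0, 45,0,0,-4,0]'
python3 -m creep '[45,3,0,-1,0, 45,4,0,0,0, 45,3,0,0,0, 45,0,0,0,0, 45,0,0,0,0]'
python3 - <<'E'
from h import *
np.set_printoptions(precision=4,suppress=True)
A,da=save("top","t9",(130,150,270,255),5.7)
for n in("pin_tip","pin_grip"): print(n,[(x["position"],round(x["p"],2)) for x in bot.landmark_of("top",n)])
C=cloud("top",da,np.ones(da.shape,bool))
T=C[(abs(C[:,0]-.575)<.05)&(C[:,1]>-.12)&(C[:,1]<.03)&(C[:,2]>.09)&(C[:,2]<.22)]
print(np.linalg.lstsq(np.c_[T[:,:2],np.ones(len(T))],T[:,2],rcond=None)[0])
B=C[(C[:,0]>.572)&(C[:,0]<.61)&(abs(C[:,1]-.188)<.015)&(C[:,2]>.05)]; print("tip",len(B),B.max(0),B.mean(0))
B=C[(C[:,0]>.49)&(C[:,0]<.533)&(abs(C[:,1]-.183)<.02)&(C[:,2]>.06)&(C[:,2]<.1)]; print("grip",len(B),B.min(0),B.max(0),B.mean(0),np.polyfit(B[:,0],B[:,2],1),np.polyfit(B[:,0],B[:,1],1))
s=bot.observe();print(s["position"],s["wrist_force"],s["time_s"])
E
```

```text
time_s: 15.13
position: [0.5209, 0.1816, 0.2229]
tool_rot: [0.001, -0.042, 0.999, 0.0]
wrist_force: [1.1, -0.7, -1.0]
opening: 0.0382
grip_force: 0.0
time_s: 15.55
position: [0.5197, 0.1813, 0.3643]
tool_rot: [-0.001, -0.042, 0.999, -0.0]
wrist_force: [0.9, 1.1, -0.3]
opening: 0.0382
grip_force: 0.0
time_s: 15.97
position: [0.4187, 0.1727, 0.3735]
tool_rot: [0.0, -0.043, 0.999, -0.0]
wrist_force: [1.1, -0.5, 0.8]
opening: 0.0383
grip_force: 0.0
pin_tip [([184.7, 187.8], 0.63), ([223.7, 192.8], 0.25)]
pin_grip [([193.9, 213.6], 0.71)]
[ 0.036  -0.3626  0.1126]
tip 18 [0.5859 0.1931 0.0754] [0.5789 0.1882 0.0722]
grip 100 [0.4966 0.1727 0.064 ] [0.5309 0.1922 0.0758] [0.5141 0.1819 0.0704] [0.099  0.0195] [0.0851 0.1382]
[0.4217 0.1734 0.3733] [-0.0102  0.1991  0.1591] 16.1167
```

View pics/t9.png

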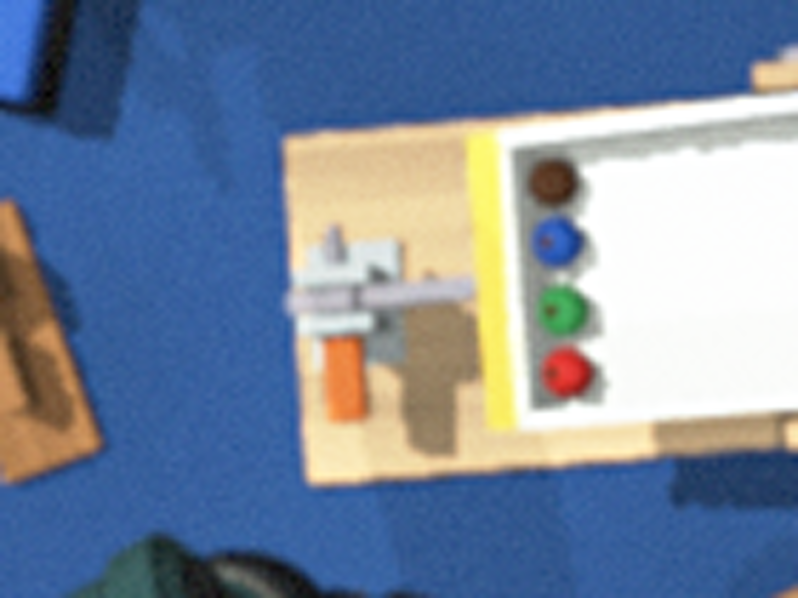

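```bash
python3 -c "
from plant import bot
print(bot.hand_in())"
```

```text
the job is handed in; nothing more can be done
None
```

The tray is down at its stop with all four beads at the yellow-lipped end, and the pin is through both ears and the eye and released. I handed the job in at about 16 s, but no verdict came back. In my last measurements the pin sags about 0.1 rad (limit 0.15), its grip sits about 5 mm below the hole axis (limit 8), and its tip stands roughly 34–37 mm past the fork (at least 31 needed).

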